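# Close the cam-lock drill vice on a pine block

## Robot

A 6-joint arm with a two-finger parallel gripper is mounted at the origin on a cart in front of the work surface, level with it; the furniture and walls round the work are solid. World frame = base frame: x ahead of the robot, y to its left, z up, the work surface at z = 0. Lengths are in m, angles in rad, forces in N, time in s.
With the tool pointing down it reaches from about 0.35 to 0.85 m from the base axis. Payload 8.1 kg.
Tool frame: the origin (TCP) lies at the centre of the arm's flange, where the gripper is bolted on; the fingertips stand 186 mm ahead of it and the grasp point (between the pads) lies 167 mm ahead of it; z points along the fingers, y is the line along which they close (so a half turn about z gives the same grasp; the last joint's range is limited). The gripper opens to 93 mm and grips with 3 to 60 N. Pads are 15 mm wide; open, the fingers measure 128 mm over their backs; the gripper's body (75 mm by 188 mm) begins 65 mm behind the grasp point.
Start: joints at [1.104, 0.13, 1.488, -0, 1.523, -0.085], TCP at [0.224, 0.557, 0.405] pointing down, gripper open.
Joint ranges: [-2.96, 2.96], [-0.89, 2.26], [0.02, 2.5], [-1.34, 4.48], [0, 2.73], [-2.66, 2.66]. Speed limits (rad/s): [2.39, 2.39, 2.79, 3.14, 3.14, 3.14].

## Interface

Orientations are given as a rotation vector (axis times angle).
In Python, from plant import robot gives the robot as it stands.
- The arm moves only by the tool apply_moves, never from a script. Its argument "series" is a list of rows, each a list of 2 entries, a list of its own where there are three numbers: the shift along the tool's x, y, z in mm, then the turn, a rotation vector about the tool's x, y, z in rad. A call has 1 to 12 rows; each row shifts and turns the commanded pose from where the row before left it, along the tool's axes as they then stand; what a row does not reach is not made up. A row lasts 1/12 s, in which the tool goes at most 41.7 mm and 7.16 degrees, less where a joint would pass 70% of its speed; a pose out of reach is approached as far as the arm can. A call is refused whole if a number of a shift passes 41.7 or a number of a turn 0.125, either way. A call with a gripper value outside its range is refused whole. "claw" is the opening, from 0 (shut) to 1 (fully open), set as the call begins (left out, the last holds). The fingers move at their own pace and stop on an object; "newtons" is the grip in N (left out, the last holds). Time passes only in rows, so rows that do not move let the fingers close. It gives the time, the measured TCP pose, the force, the opening and the grip force at its end, in the units of the state.
- robot.read_state(): the state, without advancing time (a new reading comes with each control period).
- robot.read_camera(name): name is "scene" or "top"; returns (picture, depth): 384x512x3 uint8, blue, green, red; 384x512 float32, m along the optical axis (not along the pixel's ray), 0 where there is no reading.
- robot.calibration(name): a dict with "fx", "fy", "cx", "cy" (pixels), "extrinsics" (4x4, takes a point from world to camera coordinates). Camera axes: x right, y down, z forward; pixel columns grow to the right and rows downward; lengths in m; the calibration is good to about 2 mm. A picture is of the moment at which its call begins. calibration takes no time and is no camera call.
- robot.close_job(): hands the job in; it is judged then, once.
The state is a dict: "t": time; "q": joint angles; "dq": joint speeds; "joint_torque": joint torques, N m; "tool_pos": TCP position; "orientation": TCP orientation; "force": force on the tool from outside, world axes, zero at the start; "wrist_torque": the same for the moment, N m; "opening": finger opening in m; "gripper_force": force on a finger pad.
Only numpy, scipy, OpenCV 4.12 (cv2) and the standard library are available. Lean on these libraries where they do the work, as an engineer would, in place of code of your own. Each camera call takes 0.05 s, during which the arm holds its last target. There are 200 camera calls.

## Task

The pine block stands loose in the throat of the cam-lock drill vice. With pushes of the fingertips, swing the vice's lever out as far as it goes, so that the cam stands at its low point and frees the sliding jaw; then push that jaw forward until the block is held snug between both jaws, and swing the lever all the way back to lock it there. Nothing needs gripping or forcing: do not touch or lift the block itself, and leave the screwdriver, chuck key, pencil and try square where they lie.

Things in the scene. Friction and masses are not known exactly. Their poses are not given: they have to be found in the camera images.
- cam_vice: Grey iron drill vice bolted to the bench, 258 x 128 mm (168 mm over its feet), 79 mm high. Origin: centre of its underside. Its x is the way the sliding jaw closes (roughly robot's left), y the lever's side (roughly towards the robot). Throat floor 12 mm high; two rails 46 mm high, 50 to 64 mm either side of the middle. Fixed jaw: face at x = +95 mm, 100 mm wide, 79 mm high.
- jaw (a joint): Travel of the sliding jaw along the vice's +x, m: 0 fully back (throat 90 mm); throat = 90 mm less this, so the 45 mm block is gripped at 0.045. Starts at 0.007 to 0.027. With the cam at its low point the jaw slides with about 4 N of drag and stays where left; with the cam at its high point the lock holds it against a push of 25 N.
- cam_lever (a joint): Turn of cam and lever, rad: 0 locked (stop; cam's high point on the shoe, lever points back along the vice's -x), 1.745 free (stop; low point, lever points 10 degrees forward of the vice's +y). Grows clockwise from above; stays where left. Drag 1 N at the grip, up to 9 N in the last 1 rad before locked, where it clamps. The lever rides on the sliding jaw.
- jaw_face (a point): Middle of the sliding jaw's gripping face, 57 mm above the bench. The jaw is 98 mm wide and 79 mm high; behind its 26 mm thick upright lies its carriage, top 36 mm high, reaching to 88 mm behind this face. The point's axes are the vice's.
- jaw_back (a point): Point to push: on the back of the sliding jaw's upright, 26 mm behind its face, 25 mm to the side away from the lever (vice's -y), 58 mm above the bench. The flat back is free here from 36 to 77 mm height and from 24 mm towards the far side to 25 mm towards the lever side.
- lever_pivot (a point): On the axis of the cam and lever, 56 mm behind the jaw's face and 26 mm to the lever side, 64 mm above the bench (height of the lever's grip). Bolt head up to 64 mm high.
- lever_grip (a point): Middle of the lever's black grip, 70 mm from lever_pivot: a level round bar 17 mm thick, centre 64 mm above the bench (55 to 73 mm), from 47 to 94 mm out from the pivot; nearer in the lever is 9 mm thick and slopes down. Under its swing lie only the rails (46 mm), the carriage (36 mm) and the shoe's guides (47 mm).
- pine_block: Pine block 45 (x) x 90 (y) x 60 mm, about 0.16 kg, standing loose on the floor of the throat, its 45 mm side along the vice's x, 4 to 9 mm short of the fixed jaw and up to 0.05 rad askew; the jaws square it. Origin: centre of its underside.
- screwdriver: Yellow-handled screwdriver 189 x 24 x 21 mm, lying beside the vice on the side away from the lever; bystander. Origin: centre of its underside.
- chuck_key: Drill chuck key 62 x 55 x 16 mm, lying beyond the fixed jaw; bystander. Origin: centre of its underside.
- pencil: Green pencil 112 x 7 mm, lying on the bench along the lever's side of the vice, below the swing of the lever; bystander. Origin: centre of its underside.
- try_square: Try square 197 x 125 x 18 mm with wooden stock and steel blade, lying to the right of the vice; bystander. Origin: centre of its underside.

How it is judged:
By the outcome, as a careful person would: the job done as asked, in the order asked, and still so for the second after the job is handed in, with the robot touching nothing.
It also fails if it takes over 61 s, if anything falls off the work surface, if the arm or the gripper's body presses on something with over 40 N, if the wrist force passes 120 N, or if a joint passes its speed limit or range.

## Working session

There is one attempt and no reset: what is moved stays moved. The work goes in short steps, Python scripts to look and compute and a tool call to move; the robot and the scene stay as the last step left them, time stands still between calls to the robot, and variables do not carry over. Pictures are saved under pics/ and viewed, at most 10 in all, crops included, and the job is handed in when it is done.

Besides the shell and the picture viewer there is one more tool, called after ">>>" as a command line: name --argument value ..., lists and objects as JSON in quotes. apply_moves: Moves the arm, as the interface text tells. Its arguments: {"type":"object","properties":{"series":{"type":"array"},"claw":{"type":"number"},"newtons":{"type":"number"}},"required":["series"]}

```bash
mkdir -p pics
cat > h.py <<'E'
import numpy as np, cv2
from plant import robot
from scipy.spatial.transform import Rotation as R
def snap(n,f):
    p,d=robot.read_camera(n); cv2.imwrite('pics/'+f+'.png',p); np.save('pics/'+f+'.npy',d); return p,d
def ray(n,u,v,z):
    c=robot.calibration(n);E=np.array(c['extrinsics']);o=-E[:3,:3].T@E[:3,3]
    d=E[:3,:3].T@np.array([(u-c['cx'])/c['fx'],(v-c['cy'])/c['fy'],1.]);return o+d*(z-o[2])/d[2]
def cloud(n,d):
    c=robot.calibration(n);E=np.array(c['extrinsics']);v,u=np.mgrid[:384,:512]
    P=np.stack([(u-c['cx'])/c['fx']*d,(v-c['cy'])/c['fy']*d,d],-1)-E[:3,3]
    return P@E[:3,:3]
E
python3 - <<'E'
from h import *
for n in('top','scene'):
    snap(n,n+'0')
    c=robot.calibration(n);E=np.array(c['extrinsics']);print(n,c['fx'],-E[:3,:3].T@E[:3,3],E[:3,:3].round(2).tolist())
s=robot.read_state();print(s)
E
```

```text
top 361.1051185015051 [ 0.43976982 -0.00969699  0.98274453] [[-0.02, -1.0, -0.02], [-0.98, 0.02, -0.19], [0.19, 0.02, -0.98]]
scene 368.82443823331914 [-0.13846345  0.38230755  0.48275882] [[-0.46, -0.89, 0.03], [-0.41, 0.19, -0.89], [0.79, -0.42, -0.45]]
{'t': 0.1, 'q': array([ 1.10358779e+00,  1.31067132e-01,  1.48916223e+00, -1.58983063e-05,
        1.52302338e+00, -8.54258924e-02]), 'dq': array([-0.00061882, -0.00268676, -0.00187653, -0.00075994, -0.00013222,
       -0.00119322]), 'joint_torque': array([ 1.30759938e-03, -5.61347902e+01, -4.93093228e+01,  7.70503096e-02,
        2.93080334e-02,  1.10718645e-06]), 'tool_pos': array([0.2234468 , 0.55661439, 0.40380764]), 'orientation': array([-5.95982849e-01, -3.08409680e+00,  2.51519534e-03]), 'force': array([-1.02186353, -0.36379703, -0.06537978]), 'wrist_torque': array([0.01977441, 0.02551181, 0.00292665]), 'gripper_force': 0.0, 'opening': 0.0927287147606029}
```

View pics/top0.png

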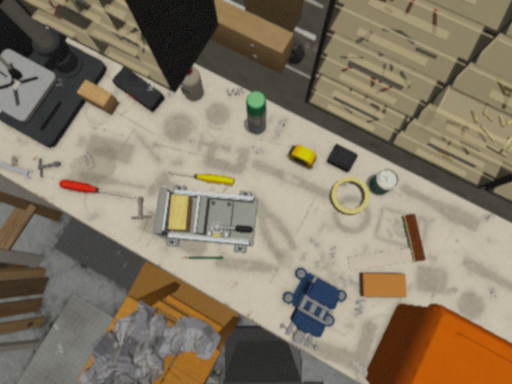

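View pics/scene0.png

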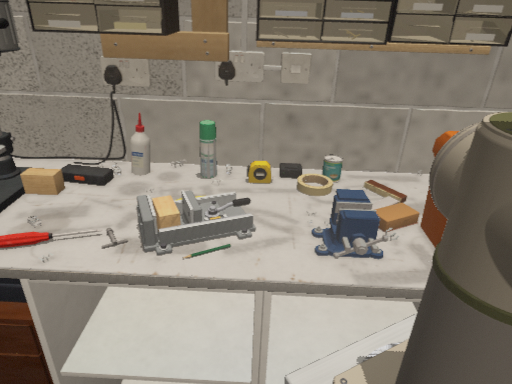

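Run:
```python
from h import *
p=cv2.imread('pics/top0.png');d=np.load('pics/top0.npy');P=cloud('top',d)
c=p[170:260,140:270];cv2.imwrite('pics/c1.png',cv2.resize(c,None,fx=6,fy=6,interpolation=cv2.INTER_CUBIC))
v,u=np.mgrid[:384,:512];box=(u>140)&(u<270)&(v>170)&(v<262)
z=P[...,2]
bz=np.median(z[box&(z<.012)&(z>-.02)]);print('bench z',bz)
m=box&(z>.037)&(z<.1)
Q=P[m];r=cv2.minAreaRect(Q[:,:2].astype(np.float32)*1000);print('rect',r)
for lo,hi in((.070,.09),(.055,.07),(.04,.052)):
    q=P[box&(z>lo)&(z<hi)];print(lo,len(q),cv2.minAreaRect(q[:,:2].astype(np.float32)*1000))
hsv=cv2.cvtColor(p,cv2.COLOR_BGR2HSV)
k=box&(p.max(2)<60);n,l,s,ce=cv2.connectedComponentsWithStats(k.astype(np.uint8))
for i in range(1,n):
    if s[i,4]>12:
        q=P[l==i];print('black',s[i],ce[i],np.median(q,0),ray('top',*ce[i],.07))
print(ray('top',0,0,0))
```

```text
bench z 0.0006733125015897579
rect ((578.9166259765625, 136.17910766601562), (250.26576232910156, 128.53369140625), 83.58672332763672)
0.07 1536 ((579.1971435546875, 137.33984375), (247.64488220214844, 119.76087188720703), 83.7920150756836)
0.055 356 ((586.8703002929688, 138.41908264160156), (248.66000366210938, 113.5833969116211), 88.91246795654297)
0.04 1045 ((578.7366943359375, 134.6824188232422), (236.60939025878906, 128.50428771972656), 83.55818176269531)
black [236 226  16   6  79] [243.32911392 228.70886076] [0.53840176 0.03754763 0.07199008] [0.53895102 0.03698187 0.07      ]
[1.28372268 0.79945859 0.        ]
```

View pics/c1.png

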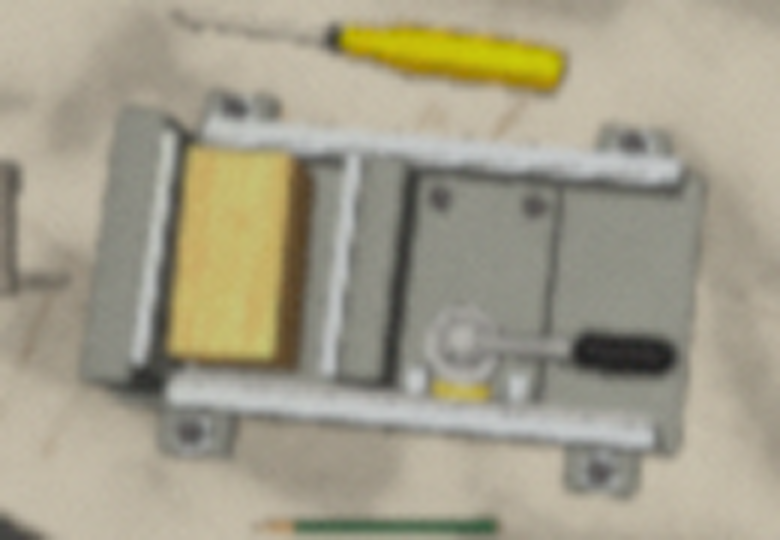

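Run:
```python
from h import *
for n,pts,z in(('rail far',[(200,138),(685,182)],.046),('rail near',[(172,378),(655,428)],.046),('fixed face',[(178,135),(145,362)],.079),('slid face',[(345,155),(325,372)],.079),('slid back top',[(412,165),(385,385)],.079),('fix outer',[(122,107),(83,380)],.079),('pivot',[(462,340)],.064),('grip',[(622,353)],.072),('carr back',[(556,190),(540,400)],.036),('block',[(188,150),(168,357),(293,152),(275,360)],.072)):
    q=[ray('top',140+(a-2.5)/6,170+(b-2.5)/6,z)[:2]*1000 for a,b in pts]
    print(n,np.round(q,1).tolist(), np.degrees(np.arctan2(*(q[-1]-q[0])[::-1])).round(1) if len(q)==2 else '')
d=np.load('pics/top0.npy');P=cloud('top',d)
a=np.radians(83.6);X=np.array([np.cos(a),np.sin(a)]);Y=np.array([-X[1],X[0]])
v,u=np.mgrid[:384,:512];box=(u>140)&(u<270)&(v>170)&(v<262)
q=P[box];xy=np.c_[q[:,:2]@X,q[:,:2]@Y]*1000;ctr=np.array([.5789,.1362]);print('c',ctr@X*1000,ctr@Y*1000)
# profile of height along x at vice mid, and along y
mid=abs(xy[:,1]-(ctr@Y*1000)+20)<15
for x0 in range(0,300,6):
    s=mid&(abs(xy[:,0]-x0)<3)
    if s.any():print(x0,round(np.median(q[s,2])*1000),end='; ')
```

```text
rail far [[641.7, 224.9], [617.3, 9.8]] -96.5
rail near [[535.2, 234.4], [509.6, 24.5]] -97.0
fixed face [[636.1, 226.1], [538.8, 237.4]] 173.4
slid face [[625.8, 154.2], [533.1, 161.4]] 175.5
slid back top [[620.8, 125.4], [527.2, 136.1]] 173.5
fix outer [[648.9, 250.7], [531.7, 263.4]] 173.8
pivot [[547.2, 105.8]] 
grip [[539.5, 37.1]] 
carr back [[616.7, 67.5], [523.5, 75.0]] 175.4
block [[630.9, 223.4], [541.5, 229.6], [629.1, 177.9], [539.4, 184.1]] 
c 199.88055544391514 -560.1101798355677
36 0; 42 1; 48 0; 54 0; 60 0; 66 1; 72 10; 78 12; 84 12; 90 13; 96 12; 102 13; 108 12; 114 12; 120 12; 126 12; 132 13; 138 36; 144 37; 150 37; 156 36; 162 36; 168 37; 174 36; 180 36; 186 36; 192 36; 198 66; 204 77; 210 78; 216 77; 222 80; 234 13; 240 12; 246 42; 252 72; 258 73; 264 73; 270 73; 276 73; 282 73; 288 72; 294 69;
```

Run:
```python
from h import *
for n in('top','scene'):
    d=np.load(f'pics/{n}0.npy');P=cloud(n,d);m=(d>0)&(P[...,2]>.12)&(P[...,2]<.8)&(P[...,0]>.1)&(P[...,0]<.85)&(abs(P[...,1])<.8)
    H=np.zeros((16,16),int);q=P[m]
    for x,y,z in q: i,j=int(x/.1),int((y+.8)/.1);H[i,j]=max(H[i,j],int(z*1000))
    print(n);[print(i,H[i].tolist()) for i in range(1,9)]
    print(n,'black',P[30,180] if n=='top' else '')
s=robot.read_state();print(R.from_rotvec(s['orientation']).as_matrix().round(3).tolist())
M=R.from_rotvec(s['orientation']).as_matrix();print('shift tool mm',(M.T@(np.array([.5702,.0326,.33])-s['tool_pos'])*1000).round(1))
```

```text
top
1 [0, 0, 0, 0, 0, 160, 0, 0, 0, 0, 0, 0, 0, 0, 0, 0]
2 [0, 0, 0, 250, 250, 249, 121, 0, 0, 0, 0, 0, 0, 0, 0, 0]
3 [0, 0, 0, 250, 251, 0, 124, 122, 0, 0, 0, 0, 0, 0, 0, 0]
4 [0, 0, 0, 0, 0, 0, 123, 0, 0, 0, 0, 0, 0, 0, 0, 0]
5 [0, 0, 0, 419, 573, 590, 0, 0, 0, 0, 0, 0, 0, 0, 0, 0]
6 [0, 0, 0, 0, 558, 723, 715, 0, 0, 0, 0, 0, 0, 0, 0, 0]
7 [0, 0, 0, 0, 0, 644, 663, 648, 557, 629, 620, 0, 0, 0, 0, 0]
8 [0, 0, 0, 0, 0, 0, 0, 412, 552, 0, 558, 520, 0, 143, 144, 0]
top black [0.78795698 0.10504179 0.50710608]
scene
1 [0, 0, 0, 0, 0, 0, 0, 361, 358, 0, 0, 0, 0, 0, 0, 0]
2 [0, 0, 0, 0, 0, 0, 0, 0, 0, 0, 0, 0, 0, 0, 0, 0]
3 [0, 0, 0, 0, 246, 0, 120, 0, 0, 0, 0, 0, 0, 0, 0, 0]
4 [401, 495, 503, 500, 0, 0, 120, 0, 0, 0, 0, 0, 0, 0, 0, 0]
5 [424, 465, 467, 499, 497, 492, 0, 0, 0, 0, 0, 0, 0, 0, 0, 0]
6 [0, 365, 466, 494, 496, 493, 491, 0, 0, 0, 0, 0, 0, 0, 0, 0]
7 [0, 0, 0, 442, 496, 453, 489, 488, 459, 482, 480, 0, 0, 0, 0, 0]
8 [0, 0, 0, 0, 0, 444, 489, 409, 483, 0, 479, 477, 0, 0, 0, 0]
scene black 
[[-0.928, 0.373, -0.001], [0.373, 0.928, -0.001], [0.0, -0.002, -1.0]]
shift tool mm [-517.  -357.    74.3]
```

>>> apply_moves --series '[[[-30,-21,0],[0,0,0]],[[-30,-21,0],[0,0,0]],[[-30,-21,0],[0,0,0]],[[-30,-21,0],[0,0,0]],[[-30,-21,0],[0,0,0]],[[-30,-21,0],[0,0,0]],[[-30,-21,0],[0,0,0]],[[-30,-21,0],[0,0,0]],[[-30,-21,5],[0,0,0]],[[-30,-21,5],[0,0,0]],[[-30,-21,5],[0,0,0]],[[-30,-21,5],[0,0,0]]]' --claw 0 --newtons 10

```text
t: 1.1
tool_pos: [0.4642, 0.1871, 0.3843]
orientation: [-0.596, -3.084, 0.0]
force: [0.9, 1.0, -0.3]
opening: 0.0176
gripper_force: 0.0
```

```bash
cat >> h.py <<'E'
A=np.radians(83.4);X=np.array([np.cos(A),np.sin(A)]);Y=np.array([-X[1],X[0]])
def go(px,py,tipz,ang):
    """need: tool shift to reach tip at vice-frame (x',y') mm, tip height, tool-x at vice angle ang deg"""
    s=robot.read_state();M=R.from_rotvec(s['orientation']).as_matrix()
    t=np.r_[(px*X+py*Y)/1000,(tipz+186)/1000]
    w=s['tool_pos'][:2]*1000;cur=np.degrees(np.arctan2(M[1,0],M[0,0])-A)
    print('t',round(s['t'],2),'tcp vice',(w@X).round(1),(w@Y).round(1),'tip z',(s['tool_pos'][2]*1000-186).round(1),'toolx ang',cur.round(1),'F',s['force'].round(1),'q6',s['q'][5].round(2),'tilt',M[:,2].round(3))
    print('shift',(M.T@(t-s['tool_pos'])*1000).round(1),'turn z rad',np.radians((cur-ang+180)%360-180).round(3))
E
python3 -c "
from h import *
go(96,-563,110,90)"
```

```text
t 1.1 tcp vice 239.2 -439.6 tip z 198.3 toolx ang 74.7 F [ 0.9  1.  -0.3] q6 -0.91 tilt [-0. -0. -1.]
shift [-156.8 -105.6   88.2] turn z rad -0.267
```

>>> apply_moves --series '[[[-31,-21,15],[0,0,0]],[[-31,-21,15],[0,0,0]],[[-31,-21,15],[0,0,0]],[[-31,-21,15],[0,0,0]],[[-31,-21,15],[0,0,0]],[[0,0,5],[0,0,-0.09]],[[0,0,5],[0,0,-0.09]],[[0,0,0],[0,0,-0.09]],[[0,0,0],[0,0,0]],[[0,0,0],[0,0,0]]]'

```text
t: 1.93
tool_pos: [0.5683, 0.0336, 0.2993]
orientation: [-0.18, -3.136, 0.0]
force: [0.2, -0.2, 0.4]
opening: 0.0008
gripper_force: 0.0
```

```bash
python3 -c "
from h import *
go(97.5,-562,53,90)
snap('top','t1');p,d=snap('scene','s1')
c=p[120:270,110:290];cv2.imwrite('pics/c2.png',cv2.resize(c,None,fx=4,fy=4,interpolation=cv2.INTER_CUBIC))"
```

```text
t 1.93 tcp vice 98.7 -560.7 tip z 113.3 toolx ang 90.0 F [ 0.2 -0.2  0.4] q6 -1.49 tilt [-0.001  0.    -1.   ]
shift [-1.4 -1.2 60.3] turn z rad 0.0
```

View pics/c2.png

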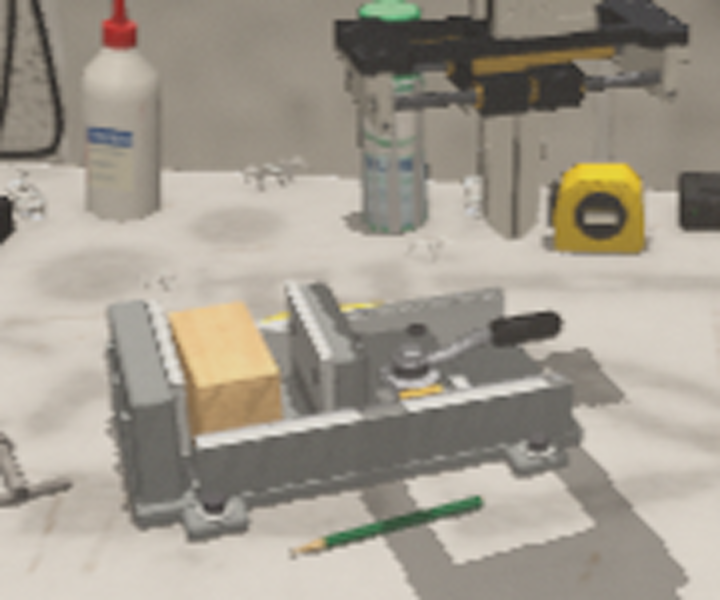

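>>> apply_moves --series '[[[-1,-1,20],[0,0,0]],[[0,0,20],[0,0,0]],[[0,0,20],[0,0,0]],[[0,0,0],[0,0,0]],[[3,0,0],[0,0,0]],[[3,0,0],[0,0,0]],[[2,0,0],[0,0,0]],[[2,0,0],[0,0,0]],[[2,0,0],[0,0,0]],[[0,0,0],[0,0,0]]]'

```text
t: 2.87
tool_pos: [0.5577, 0.0339, 0.2409]
orientation: [0.176, 3.134, -0.0]
force: [1.4, -0.1, 0.0]
opening: 0.0006
gripper_force: 0.4
```

```bash
python3 -c "
from h import *
go(97.5,-548,53,90)"
```

```text
t 2.87 tcp vice 97.7 -550.1 tip z 54.9 toolx ang 90.2 F [ 1.4 -0.1  0. ] q6 -1.49 tilt [ 0.002 -0.    -1.   ]
shift [ 2.1 -0.2  1.9] turn z rad 0.003
```

>>> apply_moves --series '[[[9,-1.4,0.5],[0,0,0.1]],[[7,-1.3,0.5],[0,0,0.1]],[[7,-1.3,0.5],[0,0,0.1]],[[7,-1.3,0],[0,0,0.1]],[[7,-1.3,0],[0,0,0.1]],[[7,-1.3,0],[0,0,0.1]],[[7,-1.3,0],[0,0,0.1]],[[7,-1.3,0],[0,0,0.1]],[[7,-1.3,0],[0,0,0.1]],[[7,-1.3,0],[0,0,0.1]],[[7,-1.3,0],[0,0,0.1]],[[7,-1.3,0],[0,0,0.1]]]'

```text
t: 3.87
tool_pos: [0.4839, 0.071, 0.2387]
orientation: [1.922, 2.484, 0.0]
force: [1.0, -0.1, 0.5]
opening: 0.0007
gripper_force: 0.5
```

```bash
cat >> h.py <<'E'
def lev(th,off,r=70,piv=(167.5,-532),tz=54):
    """tip target beside lever at angle th (rad), off = mm along push (opening) direction"""
    b=np.pi-th;o=np.array([np.cos(b),np.sin(b)]);t=np.array([o[1],-o[0]])
    q=np.array(piv)+r*o+off*t; go(q[0],q[1],tz,np.degrees(b)-90)
E
python3 -c "
from h import *
lev(1.2,-16)
p,d=snap('top','t2');c=p[160:270,140:270];cv2.imwrite('pics/c3.png',cv2.resize(c,None,fx=5,fy=5,interpolation=cv2.INTER_CUBIC))"
```

```text
t 3.87 tcp vice 126.2 -472.5 tip z 52.7 toolx ang 21.1 F [ 1.  -0.1  0.5] q6 -0.21 tilt [ 0.001 -0.    -1.   ]
shift [ 0.9  0.4 -1.3] turn z rad -0.002
```

View pics/c3.png

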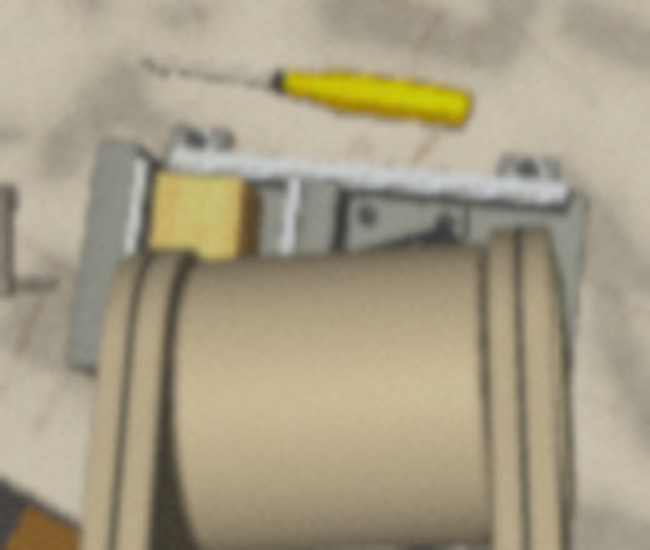

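>>> apply_moves --series '[[[8,-1.0,-1],[0,0,0.1]],[[7,-1.3,0],[0,0,0.1]],[[7,-1.3,0],[0,0,0.1]],[[7,-1.3,0],[0,0,0.1]],[[7,-1.3,0],[0,0,0.1]],[[4,-0.6,0],[0,0,0.045]],[[1,0,0],[0,0,0]],[[1,0,0],[0,0,0]],[[0,0,0],[0,0,0]]]'

```text
t: 4.67
tool_pos: [0.4764, 0.1119, 0.2392]
orientation: [-2.513, -1.886, 0.001]
force: [-2.4, -3.0, 1.9]
opening: 0.0006
gripper_force: 1.6
```

```bash
python3 -c "
from h import *
lev(1.745,-16)
p,d=snap('scene','s2');c=p[140:270,110:290];cv2.imwrite('pics/c4.png',cv2.resize(c,None,fx=4,fy=4,interpolation=cv2.INTER_CUBIC))"
```

```text
t 4.67 tcp vice 165.9 -460.4 tip z 53.2 toolx ang -9.6 F [-2.4 -3.   1.9] q6 0.41 tilt [-0.001 -0.    -1.   ]
shift [-2.1  0.3 -0.8] turn z rad 0.006
```

View pics/c4.png

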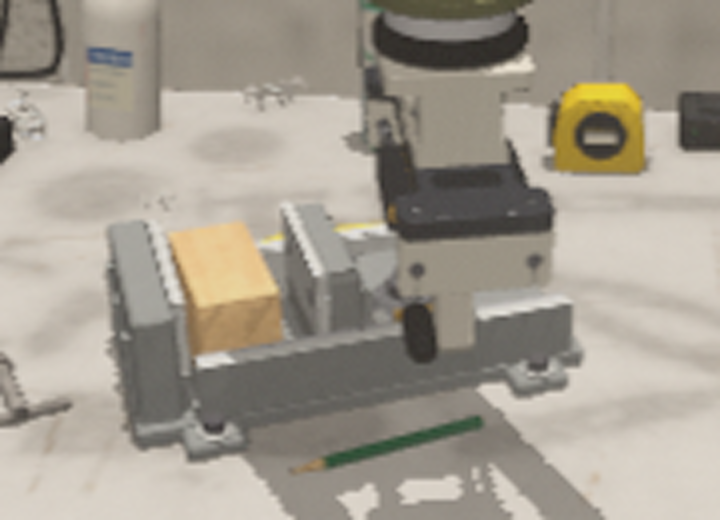

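>>> apply_moves --series '[[[1,0,0],[0,0,0]],[[1,0,0],[0,0,0]],[[0,0,0],[0,0,0]]]'

```text
t: 4.97
tool_pos: [0.4769, 0.1139, 0.2391]
orientation: [-2.514, -1.883, 0.001]
force: [-3.3, -2.1, 2.3]
opening: 0.0003
gripper_force: 1.9
```

```bash
python3 -c "
from h import *
lev(1.745,-16)"
```

```text
t 4.97 tcp vice 167.9 -460.6 tip z 53.1 toolx ang -9.7 F [-3.3 -2.1  2.3] q6 0.41 tilt [-0.001 -0.    -1.   ]
shift [-4.   0.3 -0.9] turn z rad 0.005
```

>>> apply_moves --series '[[[-4,0,0],[0,0,0]],[[-4,0,0],[0,0,0]],[[0,0,-25],[0,0,0]],[[0,0,-25],[0,0,0]],[[0,0,-5],[0,0,-0.085]],[[0,0,0],[0,0,-0.085]],[[0,0,0],[0,0,0]]]'

```text
t: 5.55
tool_pos: [0.4753, 0.1062, 0.2954]
orientation: [2.341, 2.093, 0.004]
force: [-0.2, 0.1, -0.3]
opening: 0.0004
gripper_force: 0.0
```

```bash
cat >> h.py <<'E'
def grip(f):
    p,d=snap('scene',f);P=cloud('scene',d)
    xv=P[...,:2]@X*1000;yv=P[...,:2]@Y*1000;z=P[...,2]*1000
    m=(p.max(2)<70)&(z>50)&(z<77)&(xv>60)&(xv<260)&(yv>-570)&(yv<-400)
    n,l,s,ce=cv2.connectedComponentsWithStats(m.astype(np.uint8))
    i=1+np.argmax(s[1:,4]);k=l==i;a=np.c_[xv[k],yv[k]]
    print('grip px',ce[i].round(),s[i,4],'median',np.median(a,0).round(1),'z',np.median(z[k]).round(1),cv2.minAreaRect(a.astype(np.float32)))
    v,u=np.nonzero(k);g=np.array([ray('scene',a,b,.066)[:2]*1000 for a,b in zip(u,v)]);g=np.c_[g@X,g@Y]
    e=np.linalg.svd(g-g.mean(0))[2][0];print('ray mean',g.mean(0).round(1),'axis',np.degrees(np.arctan2(e[1],e[0])).round(1))
    # jaw top faces: heights 74-84 profile
    t=(z>74)&(z<84)&(yv>-600)&(yv<-515)&(xv>150)&(xv<300)
    print('jaw tops x hist',[(b,int(c)) for b,c in zip(range(150,300,4),np.histogram(xv[t],np.arange(150,304,4))[0]) if c>3])
E
python3 -c "
from h import *
grip('s3')
go(178,-583,95,0)"
```

```text
grip px [213. 223.] 93 median [ 189.1 -452.5] z 69.7 ((186.93882751464844, -460.721923828125), (40.01849365234375, 14.63509464263916), 74.43922424316406)
ray mean [ 187.4 -459.3] axis 78.0
jaw tops x hist [(206, 25), (210, 30), (214, 31), (218, 31), (222, 25), (226, 33), (230, 20)]
t 5.6 tcp vice 160.1 -459.6 tip z 108.6 toolx ang -0.1 F [-0.5  0.6 -0.1] q6 0.23 tilt [ 0.001  0.    -1.   ]
shift [ 18.1 123.3  13.8] turn z rad -0.002
```

```bash
python3 -c "
from h import *
for f in('s1','s2','s3'):
    d=np.load('pics/'+f+'.npy');P=cloud('scene',d);xv=P[...,:2]@X*1000;yv=P[...,:2]@Y*1000;z=P[...,2]*1000
    t=(z>74)&(z<84)&(yv>-600)&(yv<-515)&(xv>190)&(xv<250);a=xv[t];print(f,len(a),np.percentile(a,[3,50,97]).round(1))
"
```

```text
s1 197 [202.6 214.6 226.3]
s2 193 [205.3 217.7 229.2]
s3 195 [207.4 219.7 231.1]
```

>>> apply_moves --series '[[[4,31,3],[0,0,0]],[[4,31,3],[0,0,0]],[[4,31,3],[0,0,0]],[[4,30,5],[0,0,0]],[[0,0,15],[0,0,0]],[[0,0,15],[0,0,0]],[[0,0,15],[0,0,0]],[[5,0,0],[0,0,0]],[[5,0,0],[0,0,0]],[[0,0,0],[0,0,0]]]'

```text
t: 6.43
tool_pos: [0.6002, 0.119, 0.2358]
orientation: [-2.347, -2.088, -0.001]
force: [0.9, 0.4, -0.1]
opening: 0.0005
gripper_force: 0.0
```

```bash
python3 -c "
from h import *
go(219,-583,48,0)"
```

```text
t 6.43 tcp vice 187.2 -582.5 tip z 49.8 toolx ang -0.1 F [ 0.9  0.4 -0.1] q6 0.23 tilt [ 0.     0.001 -1.   ]
shift [31.8  0.5  1.8] turn z rad -0.002
```

Advance the jaw gently to about 5 mm short of the expected grip.

>>> apply_moves --series '[[[3,0,0],[0,0,0]],[[3,0,0],[0,0,0]],[[3,0,0],[0,0,0]],[[3,0,0],[0,0,0]],[[3,0,0],[0,0,0]],[[3,0,0],[0,0,0]],[[3,0,0],[0,0,0]],[[3,0,0],[0,0,0]],[[3,0,0],[0,0,0]],[[0,0,0],[0,0,0]]]'

```text
t: 7.27
tool_pos: [0.6031, 0.1456, 0.2351]
orientation: [-2.346, -2.089, -0.001]
force: [-0.0, -0.5, 0.4]
opening: 0.0004
gripper_force: 0.2
```

>>> apply_moves --series '[[[1,0,0],[0,0,0]],[[1,0,0],[0,0,0]],[[0,0,0],[0,0,0]]]'

```text
t: 7.52
tool_pos: [0.6032, 0.1468, 0.235]
orientation: [-2.346, -2.089, 0.001]
force: [-0.1, -4.6, 2.2]
opening: 0.0005
gripper_force: 1.8
```

>>> apply_moves --series '[[[1,0,0],[0,0,0]],[[0,0,0],[0,0,0]]]'

```text
t: 7.68
tool_pos: [0.6033, 0.1478, 0.235]
orientation: [-2.346, -2.089, 0.001]
force: [-1.6, -3.9, 2.4]
opening: 0.0007
gripper_force: 2.1
```

>>> apply_moves --series '[[[1,0,0],[0,0,0]],[[1,0,0],[0,0,0]],[[0,0,0],[0,0,0]]]'

```text
t: 7.93
tool_pos: [0.6035, 0.1498, 0.235]
orientation: [-2.346, -2.089, 0.001]
force: [-0.8, -4.0, 1.3]
opening: 0.0003
gripper_force: 2.0
```

>>> apply_moves --series '[[[1,0,0],[0,0,0]],[[1,0,0],[0,0,0]],[[0,0,0],[0,0,0]]]'

```text
t: 8.18
tool_pos: [0.6037, 0.1504, 0.235]
orientation: [2.346, 2.088, -0.005]
force: [-3.2, -11.3, 4.4]
opening: 0.0003
gripper_force: 6.2
```

```bash
python3 -c "
from h import *
go(219,-583,48,0);grip('s4')"
```

```text
t 8.18 tcp vice 218.8 -582.4 tip z 49.0 toolx ang -0.1 F [ -3.2 -11.3   4.4] q6 0.28 tilt [-0.002 -0.003 -1.   ]
shift [0.2 0.6 1. ] turn z rad -0.001
grip px [202. 225.] 98 median [ 212.5 -450.6] z 69.7 ((211.1126708984375, -459.1441955566406), (40.03164291381836, 14.489487648010254), 75.9261474609375)
ray mean [ 211.5 -458.9] axis 79.0
jaw tops x hist [(210, 4), (214, 9), (218, 6), (222, 4), (226, 14), (230, 25), (234, 32), (238, 33), (242, 33), (246, 28), (250, 32), (254, 22)]
```

>>> apply_moves --series '[[[1,0,0],[0,0,0]],[[0,0,0],[0,0,0]],[[0,0,0],[0,0,0]]]'

```text
t: 8.48
tool_pos: [0.6038, 0.1507, 0.235]
orientation: [2.346, 2.087, -0.007]
force: [-4.4, -16.0, 5.7]
opening: 0.0004
gripper_force: 8.3
```

>>> apply_moves --series '[[[1,0,0],[0,0,0]],[[0,0,0],[0,0,0]],[[0,0,0],[0,0,0]]]'

```text
t: 8.73
tool_pos: [0.6038, 0.1509, 0.235]
orientation: [2.346, 2.086, -0.009]
force: [-4.7, -19.7, 8.0]
opening: 0.0006
gripper_force: 10.4
```

>>> apply_moves --series '[[[-6,0,0],[0,0,0]],[[-6,0,0],[0,0,0]],[[0,0,-25],[0,0,0]],[[0,0,-25],[0,0,0]],[[0,0,-10],[0,0,0]],[[0,0,0],[0,0,0]]]'

```text
t: 9.23
tool_pos: [0.604, 0.1424, 0.2988]
orientation: [2.344, 2.087, 0.009]
force: [0.4, -0.1, -0.2]
opening: 0.0002
gripper_force: 0.0
```

```bash
python3 -c "
from h import *
lev(1.745,32,piv=(196.5,-532),tz=105)"
```

```text
t 9.23 tcp vice 210.9 -583.6 tip z 112.8 toolx ang -0.0 F [ 0.4 -0.1 -0.2] q6 0.26 tilt [ 0.006  0.002 -1.   ]
shift [  29.2 -115.1    7.2] turn z rad 0.174
```

>>> apply_moves --series '[[[7.3,-29,0],[0,0,0]],[[7.3,-29,0],[0,0,0]],[[7.3,-29,0],[0,0,0]],[[7.3,-28,0],[0,0,0]],[[0,0,5],[0,0,0.087]],[[0,0,0],[0,0,0.087]],[[0,0,0],[0,0,0]],[[0,0,0],[0,0,0]]]'

```text
t: 9.9
tool_pos: [0.4915, 0.1843, 0.2891]
orientation: [-2.516, -1.88, 0.002]
force: [1.2, -0.5, -1.1]
opening: 0.0003
gripper_force: 0.0
```

```bash
python3 -c "
from h import *
lev(1.745,32,piv=(196.5,-532),tz=54)
p,d=snap('scene','s5');c=p[140:270,110:290];cv2.imwrite('pics/c5.png',cv2.resize(c,None,fx=4,fy=4,interpolation=cv2.INTER_CUBIC))"
```

```text
t 9.9 tcp vice 239.6 -467.1 tip z 103.1 toolx ang -9.8 F [ 1.2 -0.5 -1.1] q6 0.55 tilt [-0.001 -0.    -1.   ]
shift [ 0.8  1.5 49.1] turn z rad 0.002
```

View pics/c5.png

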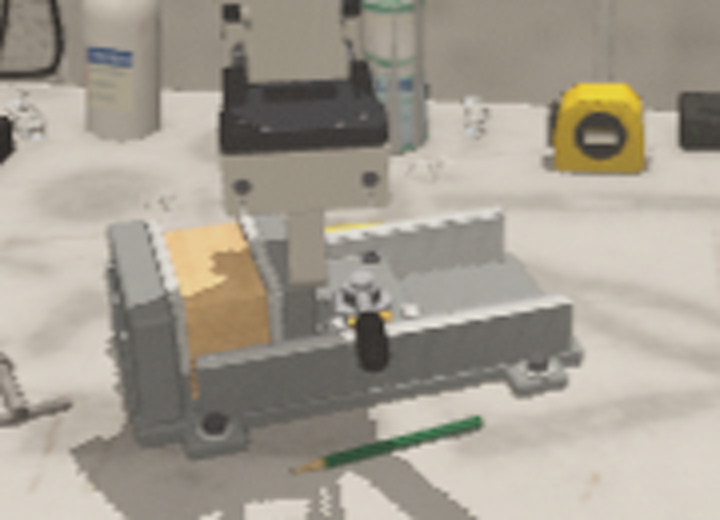

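>>> apply_moves --series '[[[1,1,25],[0,0,0]],[[0,0,24],[0,0,0]],[[0,0,0],[0,0,0]],[[-5,0,0],[0,0,0]],[[-5,0,0],[0,0,0]],[[-3,0,0],[0,0,0]],[[0,0,0],[0,0,0]]]'

```text
t: 10.53
tool_pos: [0.49, 0.1718, 0.2428]
orientation: [2.519, 1.876, 0.003]
force: [0.8, -0.2, -0.3]
opening: 0.0005
gripper_force: 0.0
```

```bash
python3 -c "
from h import *
lev(1.745,16,piv=(196.5,-532),tz=53)"
```

```text
t 10.53 tcp vice 227.0 -467.0 tip z 56.8 toolx ang -10.0 F [ 0.8 -0.2 -0.3] q6 0.53 tilt [ 0.002  0.    -1.   ]
shift [-2.7 -0.7  3.8] turn z rad -0.001
```

>>> apply_moves --series '[[[-9,-1.5,1.5],[0,0,-0.1]],[[-7,-1.3,1],[0,0,-0.1]],[[-7,-1.3,0],[0,0,-0.1]],[[-7,-1.3,0],[0,0,-0.1]],[[-7,-1.3,0],[0,0,-0.1]],[[-7,-1.3,0],[0,0,-0.1]],[[-7,-1.3,0],[0,0,-0.1]],[[-7,-1.3,0],[0,0,-0.1]],[[0,0,0],[0,0,0]]]'

```text
t: 11.28
tool_pos: [0.4824, 0.1147, 0.2399]
orientation: [1.583, 2.712, 0.002]
force: [-0.4, -0.0, 0.2]
opening: 0.0002
gripper_force: 0.0
```

```bash
python3 -c "
from h import *
lev(.945,16,piv=(196.5,-532),tz=53)"
```

```text
t 11.28 tcp vice 169.4 -466.0 tip z 53.9 toolx ang 36.1 F [-0.4 -0.   0.2] q6 -0.38 tilt [ 0.002  0.    -1.   ]
shift [-0.7 -0.7  0.9] turn z rad 0.004
```

>>> apply_moves --series '[[[-8,-1.6,0.5],[0,0,-0.1]],[[-7,-1.3,0],[0,0,-0.1]],[[-7,-1.3,0],[0,0,-0.1]],[[-7,-1.3,0],[0,0,-0.1]],[[-7,-1.3,0],[0,0,-0.1]],[[-7,-1.3,0],[0,0,-0.1]],[[-7,-1.3,0],[0,0,-0.1]],[[0,0,0],[0,0,0]]]'

```text
t: 11.95
tool_pos: [0.5111, 0.075, 0.239]
orientation: [0.56, 3.091, 0.001]
force: [0.2, 1.0, -0.2]
opening: 0.0005
gripper_force: 0.2
```

```bash
python3 -c "
from h import *
lev(.245,16,piv=(196.5,-532),tz=53)
p,d=snap('scene','s6');c=p[140:270,110:290];cv2.imwrite('pics/c6.png',cv2.resize(c,None,fx=4,fy=4,interpolation=cv2.INTER_CUBIC))"
```

```text
t 11.95 tcp vice 133.3 -499.1 tip z 53.0 toolx ang 76.1 F [ 0.2  1.  -0.2] q6 -1.17 tilt [ 0.     0.001 -1.   ]
shift [-0.5 -0.7  0. ] turn z rad 0.002
```

View pics/c6.png

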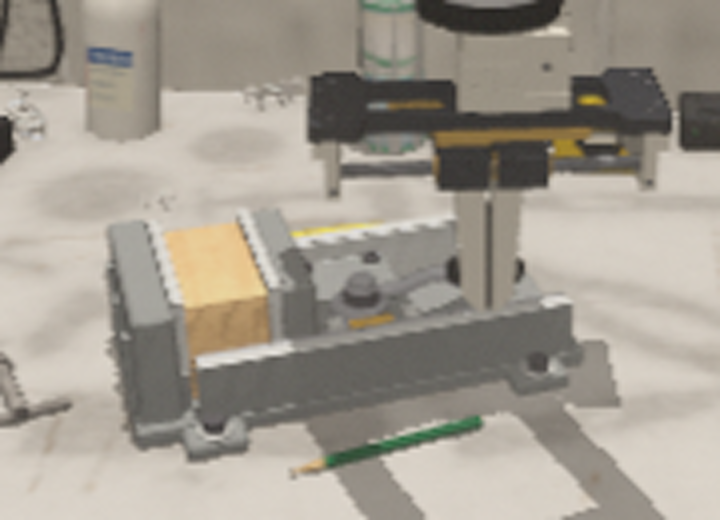

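>>> apply_moves --series '[[[-7.5,-1.6,0],[0,0,-0.1]],[[-7,-1.3,0],[0,0,-0.1]],[[-3.5,-0.6,0],[0,0,-0.045]],[[-1,0,0],[0,0,0]],[[0,0,0],[0,0,0]]]'

```text
t: 12.42
tool_pos: [0.5273, 0.0668, 0.2384]
orientation: [-0.188, -3.134, -0.0]
force: [-7.9, 1.2, 4.4]
opening: 0.0006
gripper_force: 3.5
```

>>> apply_moves --series '[[[-1,0,0],[0,0,0]],[[-1,0,0],[0,0,0]],[[0,0,0],[0,0,0]]]'

```text
t: 12.67
tool_pos: [0.5282, 0.0668, 0.2382]
orientation: [-0.188, -3.13, 0.0]
force: [-16.5, 0.2, 11.7]
opening: 0.0005
gripper_force: 7.9
```

```bash
python3 -c "
from h import *
lev(0,16,piv=(196.5,-532),tz=53)"
```

```text
t 12.67 tcp vice 127.0 -517.0 tip z 52.2 toolx ang 89.7 F [-16.5   0.2  11.7] q6 -1.42 tilt [-0.006  0.    -1.   ]
shift [ 1.  -0.5 -0.8] turn z rad -0.005
```

>>> apply_moves --series '[[[-1,0,0],[0,0,0]],[[-1,0,0],[0,0,0]],[[0,0,0],[0,0,0]]]'

```text
t: 12.92
tool_pos: [0.529, 0.0667, 0.2379]
orientation: [-0.188, -3.126, 0.0]
force: [-24.0, 1.6, 19.1]
opening: 0.0006
gripper_force: 12.4
```

>>> apply_moves --series '[[[6,0,0],[0,0,0]],[[6,0,0],[0,0,0]],[[4,0,-20],[0,0,0]],[[0,0,-30],[0,0,0]],[[0,0,-40],[0,0,0]],[[40,0,-10],[0,0,0]],[[40,0,0],[0,0,0]],[[40,0,0],[0,0,0]],[[0,-40,0],[0,0,0]],[[0,-40,0],[0,0,0]],[[0,-40,0],[0,0,0]],[[0,-40,0],[0,0,0]]]'

```text
t: 13.92
tool_pos: [0.3777, -0.078, 0.339]
orientation: [0.183, 3.133, -0.002]
force: [0.4, -0.1, 0.7]
opening: 0.0007
gripper_force: 0.0
```

```bash
python3 -c "
from h import *
go(0,-400,150,90);grip('s7');p,d=snap('top','t7')
m=cv2.cvtColor(p,cv2.COLOR_BGR2GRAY)
c=p[170:260,140:270];cv2.imwrite('pics/c7.png',cv2.resize(c,None,fx=6,fy=6,interpolation=cv2.INTER_CUBIC))"
```

```text
t 13.92 tcp vice -34.1 -384.1 tip z 153.0 toolx ang 89.9 F [ 0.4 -0.1  0.7] q6 -1.79 tilt [ 0.003 -0.001 -1.   ]
shift [-15.8  34.1   3. ] turn z rad -0.001
grip px [228. 205.] 22 median [ 133. -525.] z 64.1 ((132.67640686035156, -524.0614624023438), (5.941332817077637, 31.821134567260742), 87.4155502319336)
ray mean [ 134.4 -521.7] axis 1.7
jaw tops x hist [(230, 27), (234, 33), (238, 35), (242, 32), (246, 29), (250, 32), (254, 21)]
```

View pics/c7.png

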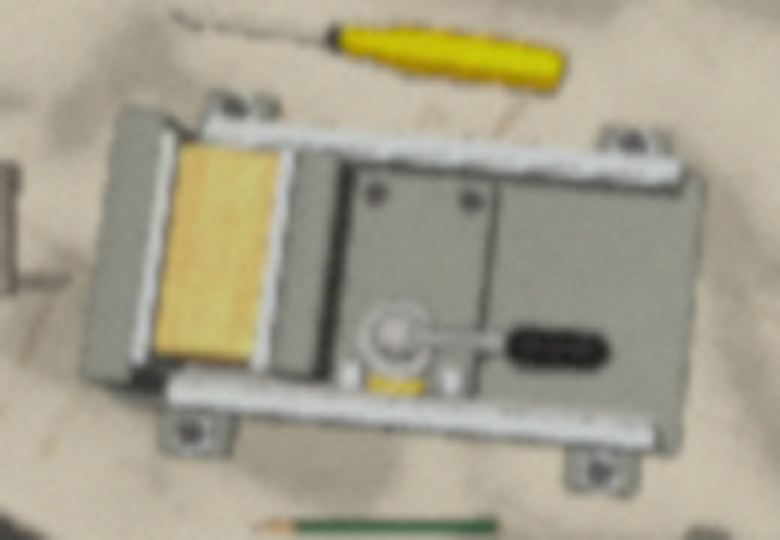

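The top view shows the block snug between both jaws: the white strips at crop x≈150 and x≈275 touch it. The lever lies along the vice from pivot (397,333) to grip (557,348), parallel to where it started. It stopped solidly at 24 N, and the bystanders have not moved.

```bash
python3 -c "
from h import *
print(robot.close_job())"
```

```text
the job is handed in; nothing more can be done
None
```

The lever was swung fully out, the sliding jaw pushed up snug on the block, and the lever swung back to its locked stop; the job was handed in at about 14 s, though pressing the lever at its free stop had already slid the jaw about 5 mm forward before I pushed it directly.

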